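# Run the round flask on the touch-start mixer

### The job

Mix the sample in the stoppered round flask: lift it out of the crate by its neck, lower it upright into the sprung ring cradle on top of the touch-start mixer, and press it down against the spring, well past half of the ring's travel but without ramming it against its stop, so that the mixer runs. Keep it pressed for at least three seconds and finish there, still gripping the neck and holding the flask upright and pressed down; leave everything else standing where it is.

Things in the scene. Friction and masses are not known exactly. Their poses are not given: they have to be found in the camera images.
- flask: the round flask: the one bottle in the crate with a ball-shaped body. Amber glass, body a ball of 64 mm diameter with a small flat foot (31 mm across), on top of it a straight neck of 24 mm diameter from 60 to 108 mm above the foot, closed by a black rubber stopper 21 mm in diameter that ends 120 mm above the foot. About 150 g (105 to 200 g). Origin at the centre of the foot, z up along the neck. Stands loose on the crate's floor
- flask_center (a point): centre of the flask's ball-shaped body, on its axis 28 mm above the foot
- flask_neck (a point): the place to grip: on the axis of the neck, 86 mm above the foot (26 mm above the top of the ball, 22 mm below the neck's end)
- crate: open plywood crate that does not move, 200 mm (its x) by 290 mm (its y), walls 62 mm high and 7 mm thick, floor 7 mm thick; origin at the centre of its underside. Five loose bottles stand in it about 90 mm apart, in two rows of three places, one place empty; any of them may be in any of the five taken places
- mixer: touch-start vortex mixer, does not move: white housing 135 mm (its x) by 104 mm (its y), 58 mm high, with a low round grey collar on top up to 72 mm; the side with the dial and rocker switch is its -x. Origin at the centre of its underside. On top, above a coil spring, sits the sprung ring cradle, 110 mm above the table
- ring (a point): centre of the cradle's ring, on its mid-plane; moves down with it. The ring is a round black rubber ring, 62 mm outside and 38 mm inside diameter, 12 mm thick, open above a shallow dish, so that the flask's ball sits in it and centres itself. Seated upright, the flask's foot is about level with the ring's mid-plane, that is its ball's centre is about 28 mm above this point
- cradle (a joint): how far the ring cradle is pressed down, m: 0 at rest, 0.014 at its hard stop. Spring: it begins to yield at about 3 N and needs about 7 N at 0.007 and 11 N at the stop; the flask's own weight does not move it. The touch switch runs the mixer while this is above 0.007; it springs back when let go
- conical_flask: bystander in the crate: conical flask of the same glass, foot 64 mm in diameter, 104 mm high with its stopper. Origin under its foot
- tall_bottle: bystander in the crate: straight round bottle, 44 mm in diameter, 116 mm high with its stopper. Origin under its foot
- square_bottle: bystander in the crate: square bottle, 46 mm wide, 102 mm high with its stopper. Origin under its foot
- squat_jar: bystander in the crate: low round jar with a wide black cap, 58 mm in diameter, 63 mm high. Origin under its foot
- tape_roll: bystander beside the mixer: roll of paper tape lying flat, 68 mm in diameter, 25 mm high. Origin under its centre
- pincers: bystander on the mixer's other side: steel pincers lying flat, about 140 mm long, 16 mm high. Origin beneath the middle
- spray_bottle: bystander at the far side: spray bottle, 64 mm in diameter, 180 mm high. Origin under its foot
Mind the look-alikes: they are no part of the job. Leave any pink or purple look-alike of the mixer alone.

How it is judged:
On the way, in this order (a step that is already met when the one before it is completed fails the run):
1. the round flask is lifted clear of the crate, gripped by its neck (z of flask in the frame of crate above 0.065 m and contact force between flask and crate below 0.1 N and contact force between the fingers and flask above 1.5 N and distance between the grasp point and flask_neck below 0.032 m), for 0.2 s.
2. the flask, gripped by its neck, sits upright in the ring cradle and is pressed down past the switch point (7 mm) for three seconds on end (horizontal distance between flask_center and ring below 0.005 m and z of flask_center in the frame of ring between 0.024 and 0.033 m and contact force between the fingers and flask above 1.5 N and distance between the grasp point and flask_neck below 0.032 m and angle between flask's own z axis and vertical below 0.2 rad and value of joint cradle above 0.007 m and contact force between flask and mixer above 4 N), for 3 s.
At the end, for the whole second after the job is handed in: Still gripping the neck (grasp point within 32 mm of flask_neck): flask centred in the ring within 5 mm, upright within 0.2 rad, still, pressing with over 4 N, cradle over 7 mm down, nothing else carrying it; bystanders upright and within 40 mm of their places (all of step 2 and contact force between flask and crate below 0.1 N and linear speed of flask below 0.02 m/s and angle between each of conical_flask, tall_bottle, square_bottle, squat_jar, spray_bottle's own z axis and vertical below 0.35 rad and distance of each of conical_flask, tall_bottle, square_bottle, squat_jar, tape_roll, pincers, spray_bottle from where it was at the start of the episode below 0.04 m); the arm keeps its last pose, push and grip.
It fails at once if the flask is rammed: more than 45 N between it and the mixer (contact force between flask and mixer above 45 N).
It fails at once if the flask is tipped over (angle between flask's own z axis and vertical above 0.7 rad).
It fails at once if another bottle is knocked over (angle between any of conical_flask, tall_bottle, square_bottle, squat_jar, spray_bottle's own z axis and vertical above 0.5 rad).
It fails at once if a bystander is shoved away (more than 40 mm) (distance of any of conical_flask, tall_bottle, square_bottle, squat_jar, tape_roll, pincers, spray_bottle from where it was at the start of the episode above 0.04 m).
It also fails if it takes over 53 s, if anything falls off the work surface, if the arm or the gripper's body presses on something with over 40 N, if the wrist force passes 120 N, or if a joint passes its speed limit or range.

### The arm

A 7-joint arm with a two-finger parallel gripper is mounted at the origin on the work surface. World frame = base frame: x ahead of the robot, y to its left, z up, the work surface at z = 0. Lengths are in m, angles in rad, forces in N, time in s.
With the tool pointing down it reaches from about 0.4 to 0.85 m from the base axis. Payload 10.4 kg.
Tool frame: the origin (TCP) lies on the centre line of the jaws, within the pads' length; the fingertips stand 11 mm ahead of it and the grasp point (between the pads) lies 8 mm behind it (tips_ahead is the distance from the TCP to the fingertips, in m); z points along the fingers, y is the direction in which the jaws open and shut (so a half turn about z gives the same grasp; the last joint's range is limited). The gripper opens to 87 mm and grips with 3 to 60 N. Pads are 19 mm wide; open, the fingers measure 117 mm over their backs; the gripper's body (75 mm by 190 mm) begins 51 mm behind the grasp point.
Start: joints at [-1.281, 0.332, -0.065, 1.46, 0.022, 1.35, -0.088], TCP at [0.192, 0.595, 0.234] pointing down, gripper open.
Joint ranges: [-2.6, 2.6], [-0.5, 2.12], [-1.47, 1.34], [0.16, 2.42], [-1.27, 4.41], [0.06, 2.06], [-2.6, 2.6]. Speed limits (rad/s): [2.22, 2.22, 2.79, 2.79, 3.14, 3.14, 3.14].

### API

Orientations are given as a 3x3 rotation matrix whose columns are the frame's x, y, z axes.
In Python, from rig import * gives the robot as it stands.
- The arm moves only by the tool drive_tool, never from a script. Its argument "plan" is a list of rows, each an object of numbers: "jaw": the closure, from -1 (fully open) to 1 (shut); "tx", "ty", "tz": the shift along the tool's x, y, z in m; "yaw": the turn about the tool's z in rad. A call has 1 to 10 rows; each row is the pose to reach, as a shift and turn from the pose measured when the call began, along the tool's axes at that moment; what a row does not reach only later rows make up. A row lasts 1/12 s, in which the tool goes at most 41.7 mm and 7.16 degrees, less where a joint would pass 70% of its speed; a pose out of reach is approached as far as the arm can. A call with a gripper value outside its range is refused whole. The fingers move at their own pace and stop on an object; "grip_force" is the grip in N (left out, the last holds). Time passes only in rows, so rows that repeat a pose let the fingers close. It gives the time, the measured TCP pose, the force and the opening at its end, in the units of the state.
- state(): the state, without advancing time (a new reading comes with each control period).
- camera(name): name is "scene" or "side" or "wrist"; returns a dict with "image" (384x512x3 uint8, red, green, blue), "vertical_fov" (degrees; the focal length in pixels is half the picture's height over the tangent of half this angle, whatever the lens; pixels are square), "cx", "cy" (the principal point, pixels), "k1" (the pictures are not rectified: a ray, as slopes to the right and down, at radius r is drawn at 1 + k1 r^2 times it, then the intrinsics apply), "position" and "rotation" of the camera in the world; the wrist camera has in their place "hand_eye" (4x4, takes a point from camera to tool coordinates, whose origin is the TCP and whose axes are the flange's). Camera axes: x right, y up, looking along -z (the intrinsics and any distortion apply to the point x, -y, -z); pixel columns grow to the right and rows downward; lengths in m; the calibration is good to about 2 mm. A picture is of the moment at which its call begins: read the wrist's pose just before it. There is no depth.
- finish_job(): hands the job in, once; it reports no verdict.
The state is a dict: "clock": time; "joint_pos": joint angles; "qd": joint speeds; "joint_torque": joint torques, N m; "ee_pos": TCP position; "eef_rot": TCP orientation; "force": force on the tool from outside, world axes, zero at the start; "ft_torque": the same for the moment, N m; "gripper_width": finger opening in m.
Only numpy, scipy, OpenCV 4.12 (cv2) and the standard library are available. Lean on these libraries where they do the work, as an engineer would, in place of code of your own. Each camera call takes 0.05 s, during which the arm holds its last target. There are 200 camera calls.

## Working session

There is one attempt and no reset: what is moved stays moved. The work goes in short steps, Python scripts to look and compute and a tool call to move; the robot and the scene stay as the last step left them, time stands still between calls to the robot, and variables do not carry over. Pictures are saved under pics/ and viewed, about 8 in all and at most 12, crops included, and the job is handed in when it is done.

Besides the shell and the picture viewer there is one more tool, called after ">>>" as name([rows], argument=value, ...), one row to a line, values as JSON. drive_tool: Moves the arm, as the interface text tells. Its arguments: {"type":"object","properties":{"plan":{"type":"array","items":{"type":"object","properties":{"jaw":{"type":"number"},"tx":{"type":"number"},"ty":{"type":"number"},"tz":{"type":"number"},"yaw":{"type":"number"}}}},"grip_force":{"type":"number"}},"required":["plan"]}

```bash
mkdir -p pics; cat > h.py <<'E'
from rig import *
import numpy as np, cv2
def cam(n):
    s=state(); c=camera(n)
    im=c["image"]; f=im.shape[0]/2/np.tan(np.radians(c["vertical_fov"])/2)
    if "hand_eye" in c:
        T=np.eye(4);T[:3,:3]=s["eef_rot"];T[:3,3]=s["ee_pos"];M=T@np.array(c["hand_eye"]);R,p=M[:3,:3],M[:3,3]
    else: R,p=np.array(c["rotation"]),np.array(c["position"])
    return dict(im=im[:,:,::-1].copy(),f=f,cx=c["cx"],cy=c["cy"],k1=c["k1"],R=R,p=p)
def ray(c,u,v):
    xd=np.array([(u-c["cx"])/c["f"],(v-c["cy"])/c["f"]]);x=xd.copy()
    for _ in range(20): x=xd/(1+c["k1"]*(x@x))
    d=c["R"]@np.array([x[0],-x[1],-1]);return d/np.linalg.norm(d)
def onz(c,u,v,z):
    d=ray(c,u,v);return c["p"]+d*(z-c["p"][2])/d[2]
def proj(c,P):
    q=c["R"].T@(np.array(P)-c["p"]);x=np.array([q[0],-q[1]])/-q[2];x=x*(1+c["k1"]*(x@x));return x*c["f"]+[c["cx"],c["cy"]]
def tri(c1,a,c2,b):
    A=[];d=[]
    d1,d2=ray(c1,*a),ray(c2,*b)
    t=np.linalg.lstsq(np.c_[d1,-d2],c2["p"]-c1["p"],rcond=None)[0]
    P,Q=c1["p"]+t[0]*d1,c2["p"]+t[1]*d2;return (P+Q)/2,np.linalg.norm(P-Q)
E
python3 - <<'E'
from h import *
import pickle
s=state();print({k:np.round(v,3).tolist() for k,v in s.items()})
C={n:cam(n) for n in("scene","side","wrist")}
pickle.dump(C,open("c0.pkl","wb"))
for n,c in C.items():
    print(n,np.round(c["p"],3),np.round(c["R"],2).tolist(),c["f"],c["k1"]);cv2.imwrite(f"pics/{n}0.png",c["im"])
E
```

```text
{'clock': 0.0, 'joint_pos': [-1.281, 0.333, -0.065, 1.461, 0.022, 1.35, -0.088], 'qd': [0.001, -0.001, 0.0, 0.001, 0.0, -0.001, -0.0], 'joint_torque': [0.0, -62.325, 0.025, -38.99, -0.061, 0.04, 0.0], 'ee_pos': [0.192, 0.594, 0.233], 'eef_rot': [[-0.951, 0.308, -0.0], [0.308, 0.951, -0.001], [-0.0, -0.001, -1.0]], 'force': [0.561, 0.368, -0.155], 'ft_torque': [-0.008, 0.012, -0.007], 'gripper_width': 0.087}
scene [ 0.923 -0.523  0.758] [[0.76, -0.46, 0.46], [0.65, 0.55, -0.53], [-0.01, 0.7, 0.72]] 362.42176509105 0.03449489333753974
side [-0.15  -0.663  1.076] [[0.7, 0.54, -0.46], [-0.71, 0.52, -0.48], [-0.02, 0.67, 0.75]] 468.59261797661634 -0.13815481676506255
wrist [0.125 0.615 0.384] [[0.31, -0.92, -0.24], [0.95, 0.3, 0.08], [-0.0, -0.26, 0.97]] 303.154026685785 -0.004927438951405447
```

View pics/scene0.png

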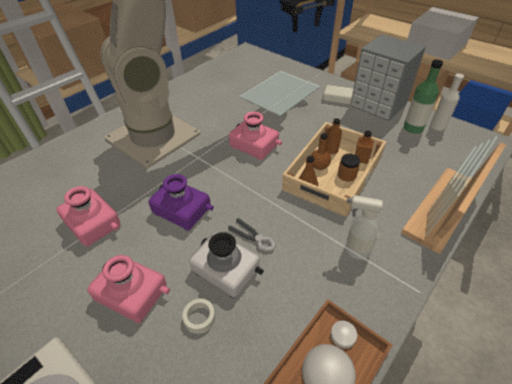

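View pics/side0.png

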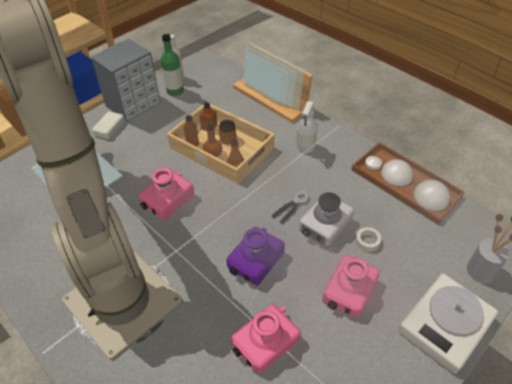

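The white mixer is at scene (225,262) and side (326,215). The pink and purple ones are look-alikes. The crate is at scene (335,165) and side (221,140). The round flask should be the bottle near scene (321,155) and side (213,142), so I'll enlarge both.

```bash
python3 - <<'E'
from h import *
import pickle
C=pickle.load(open("c0.pkl","rb"))
def crop(n,x,y,w,h,k): return cv2.resize(C[n]["im"][y:y+h,x:x+w],None,fx=k,fy=k,interpolation=cv2.INTER_CUBIC)
a=np.hstack([crop("scene",285,115,100,75,4),crop("side",165,95,100,75,4)])
b=np.hstack([crop("scene",185,225,100,75,4),crop("side",285,180,100,75,4)])
cv2.imwrite("pics/crop1.png",np.vstack([a,b]))
E
```

```text
(no output)
```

View pics/crop1.png

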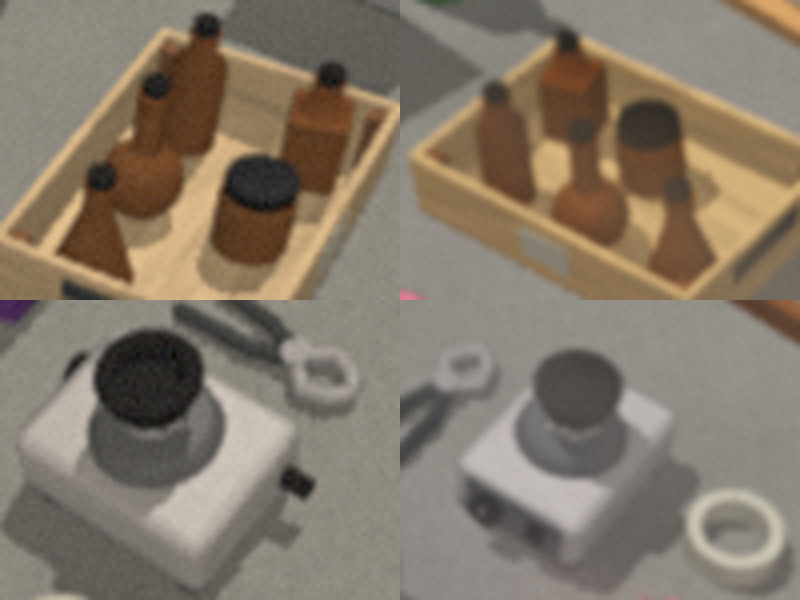

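View pics/wrist0.png

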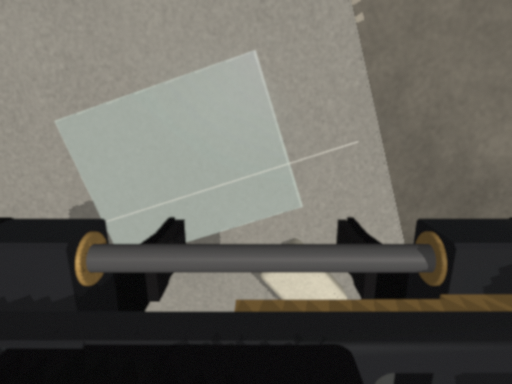

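Candidates in the crate, in scene pixels: conical (308,170), round (321,159), tall (335,139), square (365,150) and squat jar (349,165). Only the one at (321,159), side (212,147), has a ball body and a straight neck, so it is the flask. Next I triangulate the flask and the ring.

```bash
python3 - <<'E'
from h import *
import pickle
C=pickle.load(open("c0.pkl","rb"));S,D=C["scene"],C["side"]
for n,a,b in[("ball",(321.2,159.5),(212.5,147)),("stop",(324,136),(210.5,127.5)),("ring",(222,244),(329.5,201.5)),
 ("conical top",(310.2,159.5),(234.5,142.5)),("tall top",(336.8,121.5),(188.7,118.5)),("jar top",(350.5,160),(227,126.5)),("sq top",(368,133.5),(206.7,105)),
 ("crate near-left",(286,174),(0,0)),("spray",(367,203),(309,106))]:
    if b[0]: print(n,*[np.round(x,4) for x in tri(S,a,D,b)])
# crate rim corners
for uv in[(326.5,122.5),(384,141),(286,174),(347,207)]: print("rim scene",np.round(onz(S,*uv,.062),3))
# ring dark mask
for n,c,(x,y,w,h) in(("scene",S,(200,228,46,40)),("side",D,(312,184,35,35))):
    g=cv2.cvtColor(c["im"],cv2.COLOR_BGR2GRAY)
    sub=cv2.GaussianBlur(g,(3,3),0)[y:y+h,x:x+w]
    for t in(50,70,80,90):
        m=(sub<t).astype(np.uint8);k,l,st,ce=cv2.connectedComponentsWithStats(m)
        if k<2: continue
        i=1+np.argmax(st[1:,4]); cs=cv2.findContours((l==i).astype(np.uint8),0,1)[0][0]
        print(n,t,st[i]+[x,y,0,0,0],cv2.fitEllipse(cs) if len(cs)>5 else "")
    P=np.array([.5,-.05,.104])
pickle
# project ring circle test
E
```

```text
ball [0.5287 0.2262 0.0362] 0.0033
stop [0.527  0.2237 0.1235] 0.0006
ring [ 0.5569 -0.2232  0.1097] 0.0002
conical top [0.5437 0.1342 0.1055] 0.0013
tall top [0.5135 0.3151 0.1163] 0.0002
jar top [0.6107 0.2445 0.0644] 0.002
sq top [0.6079 0.3368 0.1045] 0.0006
spray [0.7594 0.0244 0.1792] 0.0074
rim scene [0.456 0.361 0.062]
rim scene [0.643 0.389 0.062]
rim scene [0.502 0.084 0.062]
rim scene [0.695 0.085 0.062]
scene 50 [210 234  25  23 455] ((21.8731632232666, 16.535165786743164), (21.973819732666016, 24.529911041259766), 74.40130615234375)
scene 70 [209 233  26  24 511] ((21.74567222595215, 16.467437744140625), (23.43227767944336, 25.859066009521484), 68.50591278076172)
scene 80 [208 233  28  32 629] ((20.99912452697754, 19.520305633544922), (25.850669860839844, 32.44407272338867), 26.09779930114746)
scene 90 [208 232  28  36 810] ((21.20709800720215, 21.44683837890625), (27.37470054626465, 37.53578186035156), 10.143003463745117)
side 70 [331 195   7   5  10] ((18.55616569519043, 7.255253791809082), (4.354719638824463, 8.581685066223145), 0.0)
side 80 [321 194  18  18 263] ((17.395671844482422, 18.022308349609375), (17.25288963317871, 17.646318435668945), 90.00985717773438)
side 90 [320 193  20  20 310] ((17.2379150390625, 18.071096420288086), (18.488393783569336, 19.5743408203125), 111.33016204833984)
```

```bash
python3 - <<'E'
from h import *
import pickle
C=pickle.load(open("c0.pkl","rb"));S,D=C["scene"],C["side"]
for uv in[(352,106),(383,118),(325,100)]: print(np.round(onz(S,*uv,0),3))
for uv in[(131,120),(158,103),(100,130)]: print(np.round(onz(D,*uv,0),3))
E
```

```text
[0.431 0.586 0.   ]
[0.555 0.587 0.   ]
[0.331 0.558 0.   ]
[0.445 0.582 0.   ]
[0.573 0.589 0.   ]
[0.335 0.62  0.   ]
```

>>> drive_tool([
  {"tx": -0.04,"ty": -0.023,"tz": 0,"yaw": 0,"jaw": -1},
  {"tx": -0.07,"ty": -0.04,"tz": 0,"yaw": 0.1,"jaw": -0.5},
  {"tx": -0.1,"ty": -0.057,"yaw": 0.2,"jaw": -0.2},
  {"tx": -0.13,"ty": -0.074,"yaw": 0.3,"jaw": -0.2},
  {"tx": -0.16,"ty": -0.091,"yaw": 0.4,"jaw": -0.2},
  {"tx": -0.19,"ty": -0.108,"yaw": 0.5,"jaw": -0.2},
  {"tx": -0.22,"ty": -0.125,"yaw": 0.6,"jaw": -0.2},
  {"tx": -0.25,"ty": -0.142,"yaw": 0.7,"jaw": -0.2},
  {"tx": -0.28,"ty": -0.16,"yaw": 0.8,"jaw": -0.2},
  {"tx": -0.31,"ty": -0.177,"yaw": 0.9,"jaw": -0.2},
])

```text
validation failed for argument at $.pl...
```

>>> drive_tool([
  {"tx": -0.04,"ty": -0.023,"tz": 0,"yaw": 0,"jaw": -1},
  {"tx": -0.07,"ty": -0.04,"tz": 0,"yaw": 0.1,"jaw": -0.5},
  {"tx": -0.1,"ty": -0.057,"tz": 0,"yaw": 0.2,"jaw": -0.2},
  {"tx": -0.13,"ty": -0.074,"tz": 0,"yaw": 0.3,"jaw": -0.2},
  {"tx": -0.16,"ty": -0.091,"tz": 0,"yaw": 0.4,"jaw": -0.2},
  {"tx": -0.19,"ty": -0.108,"tz": 0,"yaw": 0.5,"jaw": -0.2},
  {"tx": -0.22,"ty": -0.125,"tz": 0,"yaw": 0.6,"jaw": -0.2},
  {"tx": -0.25,"ty": -0.142,"tz": 0,"yaw": 0.7,"jaw": -0.2},
  {"tx": -0.28,"ty": -0.16,"tz": 0,"yaw": 0.8,"jaw": -0.2},
  {"tx": -0.31,"ty": -0.177,"tz": 0,"yaw": 0.9,"jaw": -0.2},
], grip_force=20)

```text
clock: 0.98
ee_pos: [0.4335, 0.329, 0.2331]
eef_rot: [[-0.346, 0.938, -0.0], [0.938, 0.346, -0.001], [-0.001, -0.001, -1.0]]
force: [1.6, 0.5, 0.4]
gripper_width: 0.0527
```

>>> drive_tool([
  {"tx": -0.035,"ty": 0.014,"tz": 0,"yaw": 0.08,"jaw": -0.2},
  {"tx": -0.07,"ty": 0.028,"tz": 0,"yaw": 0.16,"jaw": -0.2},
  {"tx": -0.1,"ty": 0.04,"tz": 0,"yaw": 0.185,"jaw": -0.2},
  {"tx": -0.13,"ty": 0.053,"tz": 0,"yaw": 0.185,"jaw": -0.2},
  {"tx": -0.13,"ty": 0.053,"tz": 0,"yaw": 0.185,"jaw": -0.2},
  {"tx": -0.13,"ty": 0.053,"tz": 0,"yaw": 0.185,"jaw": -0.2},
])

```text
clock: 1.48
ee_pos: [0.5291, 0.2234, 0.2328]
eef_rot: [[-0.163, 0.987, -0.001], [0.987, 0.163, -0.002], [-0.002, -0.001, -1.0]]
force: [0.2, -0.2, -0.7]
gripper_width: 0.0521
```

```bash
python3 - <<'E'
from h import *
import pickle
s=state();print(np.round(s["ee_pos"],4),s["gripper_width"])
W,S,D=cam("wrist"),cam("scene"),cam("side")
pickle.dump((W,S,D),open("c1.pkl","wb"))
for z,n in((.127,"stop"),(.093,"neck"),(.035,"ball")): print(n,proj(W,[.528,.225,z]))
cv2.imwrite("pics/c1.png",np.hstack([W["im"][::1],cv2.resize(np.vstack([S["im"][60:230,270:400],D["im"][50:220,150:280]]),(288,384))]))
E
```

```text
[0.5291 0.2234 0.2328] 0.05208935139866128
stop [261.08555807 188.29569533]
neck [261.08103614 179.54885117]
ball [261.07525342 168.37335462]
```

View pics/c1.png

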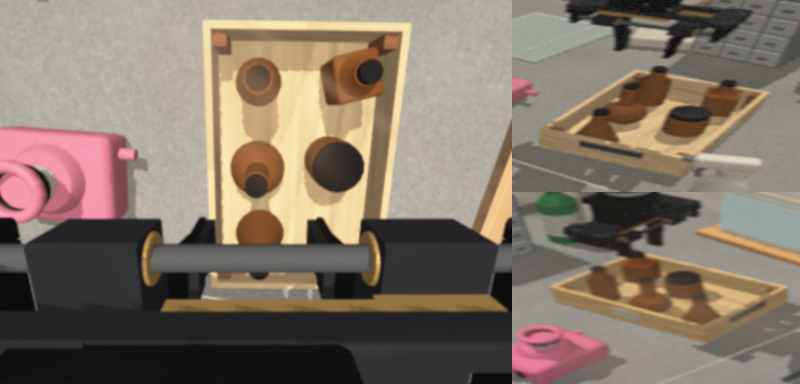

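The wrist view shows the stopper at (257,186) and the ball at (258,168), against predictions of (261,188) and (261,168). The flask is therefore about 4 mm toward tool -y. I correct for that and descend.

>>> drive_tool([
  {"tx": 0.001,"ty": -0.004,"tz": 0.02,"yaw": 0,"jaw": -0.2},
  {"tx": 0.001,"ty": -0.004,"tz": 0.045,"yaw": 0,"jaw": -0.2},
  {"tx": 0.001,"ty": -0.004,"tz": 0.07,"yaw": 0,"jaw": -0.2},
  {"tx": 0.001,"ty": -0.004,"tz": 0.095,"yaw": 0,"jaw": -0.2},
  {"tx": 0.001,"ty": -0.004,"tz": 0.12,"yaw": 0,"jaw": -0.2},
  {"tx": 0.001,"ty": -0.004,"tz": 0.138,"yaw": 0,"jaw": -0.2},
  {"tx": 0.001,"ty": -0.004,"tz": 0.147,"yaw": 0,"jaw": -0.2},
  {"tx": 0.001,"ty": -0.004,"tz": 0.147,"yaw": 0,"jaw": -0.2},
])

```text
clock: 2.3
ee_pos: [0.5213, 0.2275, 0.0841]
eef_rot: [[-0.171, 0.985, -0.004], [0.985, 0.171, -0.002], [-0.001, -0.005, -1.0]]
force: [0.4, 0.1, 0.5]
gripper_width: 0.0523
```

```bash
python3 - <<'E'
from h import *
W,S,D=cam("wrist"),cam("scene"),cam("side")
cv2.imwrite("pics/c2.png",np.hstack([cv2.resize(W["im"][100:300,156:356],(384,384)),cv2.resize(np.vstack([S["im"][90:220,270:400],D["im"][70:200,150:280]]),(300,600))[:, :] [::1][:600] if 0 else cv2.resize(np.hstack([S["im"][110:210,280:380],D["im"][85:185,165:265]]),(416,208)).repeat(1,0) if 0 else cv2.resize(np.vstack([S["im"][110:180,280:380],D["im"][90:160,165:265]]),(400,384))]))
E
```

```text
(no output)
```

View pics/c2.png

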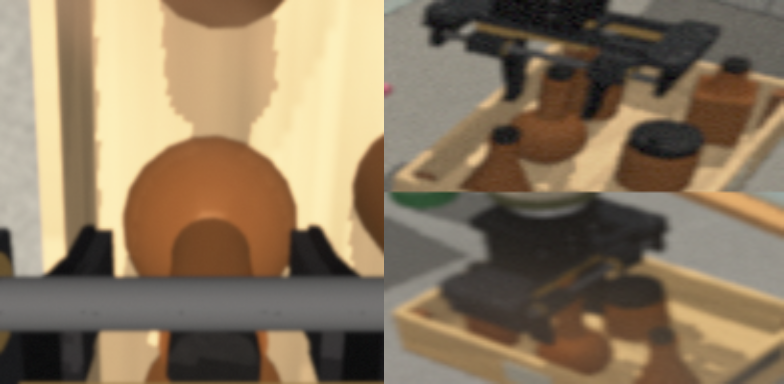

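The wrist crop shows the neck between the fingers, and the arm has settled a few mm off. I nudge it and close.

>>> drive_tool([
  {"tx": -0.003,"ty": 0.003,"tz": 0,"yaw": 0,"jaw": -0.2},
  {"tx": -0.003,"ty": 0.003,"tz": 0,"yaw": 0,"jaw": 0.2},
  {"tx": -0.003,"ty": 0.003,"tz": 0,"yaw": 0,"jaw": 0.4},
  {"tx": -0.003,"ty": 0.003,"tz": 0,"yaw": 0,"jaw": 0.7},
  {"tx": -0.003,"ty": 0.003,"tz": 0,"yaw": 0,"jaw": 1},
  {"tx": -0.003,"ty": 0.003,"tz": 0,"yaw": 0,"jaw": 1},
  {"tx": -0.003,"ty": 0.003,"tz": 0,"yaw": 0,"jaw": 1},
  {"tx": -0.003,"ty": 0.003,"tz": 0,"yaw": 0,"jaw": 1},
], grip_force=35)

```text
clock: 3.12
ee_pos: [0.5269, 0.2253, 0.0872]
eef_rot: [[-0.17, 0.985, 0.0], [0.985, 0.17, 0.0], [0.0, 0.0, -1.0]]
force: [-0.6, -0.6, 0.0]
gripper_width: 0.0238
```

>>> drive_tool([
  {"tx": 0,"ty": 0,"tz": -0.01,"yaw": 0,"jaw": 1},
  {"tx": 0,"ty": 0,"tz": -0.025,"yaw": 0,"jaw": 1},
  {"tx": 0,"ty": 0,"tz": -0.045,"yaw": 0,"jaw": 1},
  {"tx": 0,"ty": 0,"tz": -0.065,"yaw": 0,"jaw": 1},
  {"tx": 0,"ty": 0,"tz": -0.085,"yaw": 0,"jaw": 1},
  {"tx": 0,"ty": 0,"tz": -0.105,"yaw": 0,"jaw": 1},
  {"tx": 0,"ty": 0,"tz": -0.125,"yaw": 0,"jaw": 1},
  {"tx": 0,"ty": 0,"tz": -0.145,"yaw": 0,"jaw": 1},
  {"tx": 0,"ty": 0,"tz": -0.16,"yaw": 0,"jaw": 1},
  {"tx": 0,"ty": 0,"tz": -0.16,"yaw": 0,"jaw": 1},
])

```text
clock: 3.95
ee_pos: [0.5281, 0.2256, 0.2512]
eef_rot: [[-0.17, 0.985, 0.005], [0.985, 0.17, 0.003], [0.002, 0.005, -1.0]]
force: [0.7, 0.1, -0.2]
gripper_width: 0.0235
```

>>> drive_tool([
  {"tx": 0,"ty": 0,"tz": 0,"yaw": 0,"jaw": 1},
  {"tx": 0,"ty": 0,"tz": 0,"yaw": 0,"jaw": 1},
  {"tx": 0,"ty": 0,"tz": 0,"yaw": 0,"jaw": 1},
  {"tx": 0,"ty": 0,"tz": 0,"yaw": 0,"jaw": 1},
])

```text
clock: 4.28
ee_pos: [0.5277, 0.2254, 0.2502]
eef_rot: [[-0.17, 0.985, 0.003], [0.985, 0.17, 0.002], [0.002, 0.004, -1.0]]
force: [0.3, 0.3, -0.6]
gripper_width: 0.0238
```

>>> drive_tool([
  {"tx": -0.02,"ty": -0.002,"tz": 0,"yaw": 0,"jaw": 1},
  {"tx": -0.05,"ty": -0.005,"tz": 0,"yaw": 0,"jaw": 1},
  {"tx": -0.085,"ty": -0.009,"tz": 0,"yaw": 0,"jaw": 1},
  {"tx": -0.12,"ty": -0.013,"tz": 0,"yaw": 0,"jaw": 1},
  {"tx": -0.155,"ty": -0.016,"tz": 0,"yaw": 0,"jaw": 1},
  {"tx": -0.19,"ty": -0.02,"tz": 0,"yaw": 0,"jaw": 1},
  {"tx": -0.225,"ty": -0.024,"tz": 0,"yaw": 0,"jaw": 1},
  {"tx": -0.255,"ty": -0.027,"tz": 0,"yaw": 0,"jaw": 1},
  {"tx": -0.275,"ty": -0.029,"tz": 0,"yaw": 0,"jaw": 1},
  {"tx": -0.28,"ty": -0.03,"tz": 0,"yaw": 0,"jaw": 1},
])

```text
clock: 5.12
ee_pos: [0.5451, -0.0603, 0.2493]
eef_rot: [[-0.164, 0.986, 0.003], [0.986, 0.164, 0.001], [0.0, 0.003, -1.0]]
force: [0.3, -0.5, -1.0]
gripper_width: 0.0237
```

>>> drive_tool([
  {"tx": -0.03,"ty": -0.003,"tz": 0,"yaw": 0,"jaw": 1},
  {"tx": -0.06,"ty": -0.006,"tz": 0,"yaw": 0,"jaw": 1},
  {"tx": -0.09,"ty": -0.008,"tz": 0,"yaw": 0,"jaw": 1},
  {"tx": -0.12,"ty": -0.011,"tz": 0,"yaw": 0,"jaw": 1},
  {"tx": -0.145,"ty": -0.013,"tz": 0,"yaw": 0,"jaw": 1},
  {"tx": -0.162,"ty": -0.015,"tz": 0,"yaw": 0,"jaw": 1},
  {"tx": -0.162,"ty": -0.015,"tz": 0,"yaw": 0,"jaw": 1},
  {"tx": -0.162,"ty": -0.015,"tz": 0,"yaw": 0,"jaw": 1},
])

```text
clock: 5.78
ee_pos: [0.5567, -0.2227, 0.2485]
eef_rot: [[-0.163, 0.987, 0.001], [0.987, 0.163, 0.001], [0.001, 0.002, -1.0]]
force: [0.1, 1.3, -0.3]
gripper_width: 0.0236
```

```bash
python3 - <<'E'
from h import *
import pickle
s=state();print(np.round(s["ee_pos"],4),np.round(s["force"],2))
W,S,D=cam("wrist"),cam("scene"),cam("side")
pickle.dump((W,S,D),open("c2.pkl","wb"))
for c in(S,D): print(proj(c,[.557,-.223,.110]),proj(c,s["ee_pos"]),proj(c,s["ee_pos"]-np.array([0,0,.05])))
cv2.imwrite("pics/c3.png",np.hstack([cv2.resize(S["im"][180:300,180:280],(400,480)),cv2.resize(D["im"][130:250,280:380],(400,480))]))
E
```

```text
[ 0.5567 -0.2227  0.2485] [ 0.1   1.34 -0.33]
[222.12188754 243.84919184] [216.15247789 200.81694257] [218.49935224 217.63407403]
[329.47789904 201.3941926 ] [334.9433083  165.31896053] [332.81272846 179.05956473]
```

View pics/c3.png

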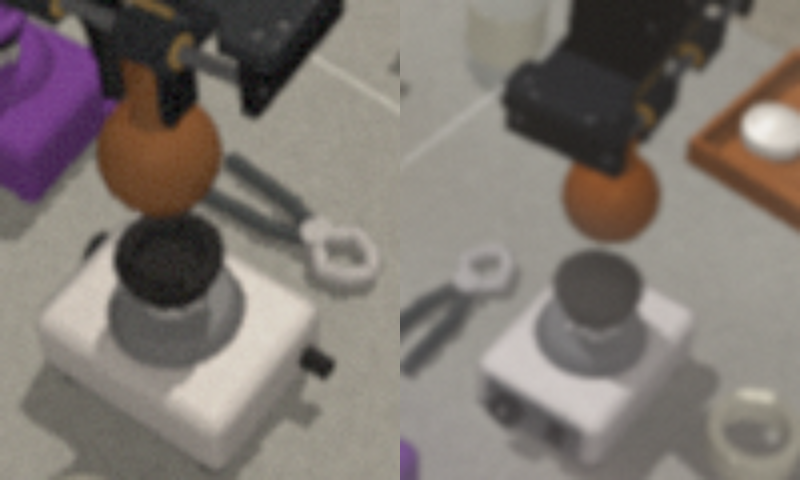

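The flask hangs upright, with its ball at scene (220,218) and side (333,179), above the ring at scene (222,244) and side (329,201). Next I measure the ball's offset from the ring by mask.

```bash
python3 - <<'E'
from h import *
import pickle
W,S,D=pickle.load(open("c2.pkl","rb"));C=pickle.load(open("c0.pkl","rb"))
pts=[]
for c,(u,v) in((S,(220,218)),(D,(333,179))):
    h=cv2.cvtColor(c["im"],cv2.COLOR_BGR2HSV);m=((h[...,0]<18)&(h[...,1]>110)&(h[...,2]>40)).astype(np.uint8)
    m[:, :u-20]=0;m[:,u+20:]=0;m[:v-22]=0;m[v+20:]=0
    k=cv2.getStructuringElement(cv2.MORPH_ELLIPSE,(13,13));m=cv2.morphologyEx(m,cv2.MORPH_OPEN,k)
    cs=max(cv2.findContours(m,0,1)[0],key=cv2.contourArea);(x,y),r=cv2.minEnclosingCircle(cs)
    M=cv2.moments(m,True);print(cv2.boundingRect(cs),(x,y),r,M["m10"]/M["m00"],M["m01"]/M["m00"],np.sqrt(M["m00"]/np.pi))
    pts.append((M["m10"]/M["m00"],M["m01"]/M["m00"]))
print("ball",tri(S,pts[0],D,pts[1]))
for a,b in(((221.75,244.47),(329.24,202.07)),((221.87,244.53),(329.4,202.02))): print("ring",tri(C["scene"],a,C["side"],b))
# rim-edge check: project 62mm circle at z .110
for c,n in((C["scene"],"scene"),(C["side"],"side")):
    p=np.array([proj(c,[.557+.031*np.cos(t),-.223+.031*np.sin(t),.110]) for t in np.linspace(0,6.28,60)])
    print(n,p.min(0),p.max(0))
E
```

```text
(205, 206, 30, 29) (219.17469787597656, 218.7168731689453) 15.284233093261719 218.98566878980893 219.70859872611464 14.138550439257221
(322, 172, 22, 17) (332.5, 179.0) 10.920265197753906 332.36042402826854 179.93639575971733 9.491137855389772
ball (array([ 0.55746534, -0.22201778,  0.19304794]), np.float64(0.0017621539053904107))
ring (array([ 0.55621055, -0.22335227,  0.10779155]), np.float64(0.0005932118330635263))
ring (array([ 0.55660849, -0.22347417,  0.10789525]), np.float64(0.0003616047493052635))
scene [207.81891697 232.44508381] [236.36916386 255.90945827]
side [317.98390265 192.74840118] [340.9700522  210.31935832]
```

The ball is within about 1.5 mm of the ring axis. Contact is expected at TCP z of about 0.184. I descend to just above it.

>>> drive_tool([
  {"tx": -0.001,"ty": 0,"tz": 0.01,"yaw": 0,"jaw": 1},
  {"tx": -0.001,"ty": 0,"tz": 0.022,"yaw": 0,"jaw": 1},
  {"tx": -0.001,"ty": 0,"tz": 0.034,"yaw": 0,"jaw": 1},
  {"tx": -0.001,"ty": 0,"tz": 0.044,"yaw": 0,"jaw": 1},
  {"tx": -0.001,"ty": 0,"tz": 0.052,"yaw": 0,"jaw": 1},
  {"tx": -0.001,"ty": 0,"tz": 0.057,"yaw": 0,"jaw": 1},
  {"tx": -0.001,"ty": 0,"tz": 0.057,"yaw": 0,"jaw": 1},
  {"tx": -0.001,"ty": 0,"tz": 0.057,"yaw": 0,"jaw": 1},
])

```text
clock: 6.6
ee_pos: [0.5573, -0.2219, 0.192]
eef_rot: [[-0.166, 0.986, 0.002], [0.986, 0.166, 0.002], [0.001, 0.002, -1.0]]
force: [-2.7, 1.1, 2.2]
gripper_width: 0.0237
```

>>> drive_tool([
  {"tx": 0,"ty": 0,"tz": 0,"yaw": 0,"jaw": 1},
  {"tx": 0,"ty": 0,"tz": 0,"yaw": 0,"jaw": 1},
  {"tx": 0,"ty": 0,"tz": 0,"yaw": 0,"jaw": 1},
])

```text
clock: 6.85
ee_pos: [0.5574, -0.2221, 0.1924]
eef_rot: [[-0.166, 0.986, 0.002], [0.986, 0.166, 0.001], [0.001, 0.002, -1.0]]
force: [-1.6, -0.7, 1.6]
gripper_width: 0.0238
```

Contact seems to have begun early, at about 2 N, with a lateral push toward -x. I move 1 mm toward -x and -y and down in small steps.

>>> drive_tool([
  {"tx": -0.001,"ty": -0.001,"tz": 0.001,"yaw": 0,"jaw": 1},
  {"tx": -0.001,"ty": -0.001,"tz": 0.002,"yaw": 0,"jaw": 1},
  {"tx": -0.001,"ty": -0.001,"tz": 0.003,"yaw": 0,"jaw": 1},
  {"tx": -0.001,"ty": -0.001,"tz": 0.004,"yaw": 0,"jaw": 1},
  {"tx": -0.001,"ty": -0.001,"tz": 0.004,"yaw": 0,"jaw": 1},
  {"tx": -0.001,"ty": -0.001,"tz": 0.004,"yaw": 0,"jaw": 1},
])

```text
clock: 7.35
ee_pos: [0.5568, -0.2232, 0.1885]
eef_rot: [[-0.166, 0.986, 0.003], [0.986, 0.166, 0.001], [0.001, 0.003, -1.0]]
force: [-0.5, 1.2, 2.8]
gripper_width: 0.0237
```

>>> drive_tool([
  {"tx": 0,"ty": 0,"tz": 0.001,"yaw": 0,"jaw": 1},
  {"tx": 0,"ty": 0,"tz": 0.002,"yaw": 0,"jaw": 1},
  {"tx": 0,"ty": 0,"tz": 0.003,"yaw": 0,"jaw": 1},
  {"tx": 0,"ty": 0,"tz": 0.004,"yaw": 0,"jaw": 1},
  {"tx": 0,"ty": 0,"tz": 0.004,"yaw": 0,"jaw": 1},
  {"tx": 0,"ty": 0,"tz": 0.004,"yaw": 0,"jaw": 1},
])

```text
clock: 7.85
ee_pos: [0.5569, -0.2233, 0.1847]
eef_rot: [[-0.166, 0.986, 0.003], [0.986, 0.166, 0.001], [0.001, 0.003, -1.0]]
force: [-2.3, 1.4, 5.6]
gripper_width: 0.0237
```

```bash
python3 - <<'E'
from h import *
F=[]
for _ in range(8): cam("scene");F.append(state()["force"])
print(np.mean(F,0),np.std(F,0),state()["ee_pos"])
E
```

```text
[-1.59577585  1.07081069  5.92189003] [0.35766608 0.59472103 0.46478202] [ 0.55686461 -0.22328252  0.18469251]
```

>>> drive_tool([
  {"tx": 0,"ty": -0.0005,"tz": 0.001,"yaw": 0,"jaw": 1},
  {"tx": 0,"ty": -0.001,"tz": 0.002,"yaw": 0,"jaw": 1},
  {"tx": 0,"ty": -0.001,"tz": 0.003,"yaw": 0,"jaw": 1},
  {"tx": 0,"ty": -0.001,"tz": 0.003,"yaw": 0,"jaw": 1},
  {"tx": 0,"ty": -0.001,"tz": 0.003,"yaw": 0,"jaw": 1},
])

```text
clock: 8.67
ee_pos: [0.5563, -0.2234, 0.1821]
eef_rot: [[-0.166, 0.986, 0.004], [0.986, 0.166, 0.001], [0.001, 0.004, -1.0]]
force: [-1.0, 1.2, 7.8]
gripper_width: 0.024
```

```bash
python3 - <<'E'
from h import *
import pickle
F=[];T=[]
for _ in range(8): S=cam("scene");s=state();F.append(s["force"]);T.append(s["ft_torque"])
D=cam("side")
print(np.mean(F,0),np.std(F,0),np.mean(T,0),s["ee_pos"],s["clock"])
C=pickle.load(open("c0.pkl","rb"))
def cr(c,x,y): return cv2.resize(c["im"][y:y+100,x:x+100],(390,390),interpolation=cv2.INTER_CUBIC)[45:345]
cv2.imwrite("pics/c4.png",np.vstack([np.hstack([cr(C["scene"],172,200),cr(C["side"],280,150)]),np.hstack([cr(S,172,200),cr(D,280,150)])]))
E
```

```text
[-0.8780655   1.44142391  7.26600593] [0.46038039 0.52673942 0.52770731] [0.30114557 0.24301749 0.02560173] [ 0.55634365 -0.22336469  0.18216824] 9.0667
```

View pics/c4.png

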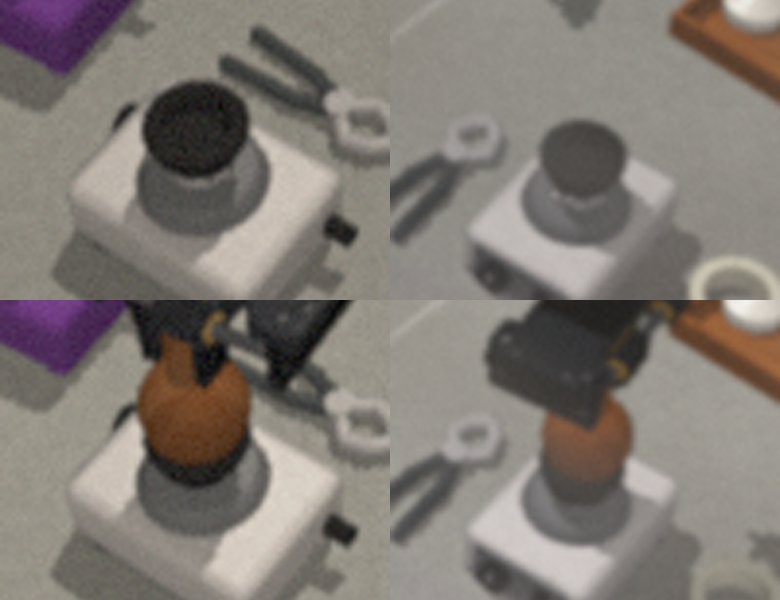

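The ball is seated in the ring and the cradle is visibly lower in both views. Force rises about 0.55 N/mm, which matches the spring. Depth is roughly 8.5–10 mm, so I add 1.5 mm for margin and hold.

>>> drive_tool([
  {"tx": 0,"ty": 0,"tz": 0.0005,"yaw": 0,"jaw": 1},
  {"tx": 0,"ty": 0,"tz": 0.001,"yaw": 0,"jaw": 1},
  {"tx": 0,"ty": 0,"tz": 0.0015,"yaw": 0,"jaw": 1},
  {"tx": 0,"ty": 0,"tz": 0.0015,"yaw": 0,"jaw": 1},
  {"tx": 0,"ty": 0,"tz": 0.0015,"yaw": 0,"jaw": 1},
  {"tx": 0,"ty": 0,"tz": 0.0015,"yaw": 0,"jaw": 1},
])

```text
clock: 9.62
ee_pos: [0.5564, -0.2234, 0.1811]
eef_rot: [[-0.166, 0.986, 0.004], [0.986, 0.166, 0.001], [0.001, 0.005, -1.0]]
force: [-2.5, 1.4, 8.6]
gripper_width: 0.0236
```

```bash
python3 - <<'E'
from h import *
import pickle
F=[]
for _ in range(80): S=cam("scene");s=state();F.append(np.r_[s["force"],s["ee_pos"]])
D=cam("side");F=np.array(F)
for i in range(0,80,20): print(F[i:i+20].mean(0).round(4))
print(F.std(0).round(4),s["clock"],s["gripper_width"])
pickle.dump((S,D),open("c5.pkl","wb"))
C=pickle.load(open("c0.pkl","rb"))
# vertical profile at ring axis: bottom edge of dark cup before/after (shift = ring travel)
for n,c in(("scene",S),("side",D)):
    u=int(round(proj(c,[.5565,-.2233,.1])[0])); v0=240 if n=="scene" else 200
    g=lambda q:cv2.cvtColor(q["im"],cv2.COLOR_BGR2GRAY)[v0:v0+32,u-3:u+4].mean(1).round().astype(int).tolist()
    print(n,v0,"\n",g(C[n]),"\n",g(c))
    for z in(.108,.098,.088): print(proj(c,[.5565,-.2233,z]).round(1))
    d=cv2.absdiff(c["im"],C[n]["im"]).max(2)>45
    k,l,st,_=cv2.connectedComponentsWithStats(d.astype(np.uint8)); print([r.tolist() for r in st[1:] if r[4]>25])
E
```

```text
[-2.4794  1.7418  7.9061  0.5565 -0.2234  0.1811]
[-2.0672  1.514   7.8114  0.5565 -0.2234  0.1811]
[-2.3091  1.5063  7.8254  0.5564 -0.2234  0.1811]
[-2.3856  1.4851  7.7654  0.5565 -0.2234  0.1811]
[0.4751 0.4705 0.5087 0.     0.     0.    ] 13.6167 0.023712561203069474
scene 240 
 [33, 40, 42, 38, 39, 40, 40, 38, 40, 38, 39, 42, 37, 38, 30, 26, 42, 82, 109, 101, 82, 78, 79, 80, 79, 84, 86, 88, 86, 84, 84, 90] 
 [81, 83, 80, 76, 72, 70, 67, 68, 65, 63, 63, 62, 58, 49, 40, 35, 37, 31, 28, 45, 71, 85, 87, 84, 85, 89, 92, 93, 94, 91, 90, 97]
[221.9 244.4]
[222.3 247. ]
[222.7 249.7]
[[145, 0, 88, 69, 3096], [280, 0, 34, 32, 309], [325, 0, 9, 5, 32], [122, 3, 14, 5, 40], [315, 6, 8, 20, 79], [173, 56, 67, 54, 458], [106, 58, 13, 16, 40], [132, 59, 11, 16, 45], [126, 62, 14, 29, 198], [161, 73, 7, 27, 47], [143, 79, 15, 12, 68], [104, 80, 11, 14, 91], [295, 100, 12, 7, 40], [225, 105, 22, 33, 229], [257, 108, 30, 24, 298], [177, 118, 14, 24, 145], [311, 133, 20, 44, 515], [94, 147, 20, 16, 84], [145, 150, 15, 15, 67], [164, 156, 104, 97, 4266], [128, 159, 55, 49, 709], [71, 187, 44, 45,
[... 710 characters left out ...]
 41, 1833], [343, 48, 16, 11, 61], [303, 71, 9, 6, 28], [344, 71, 33, 30, 748], [22, 87, 28, 41, 402], [92, 111, 30, 23, 380], [21, 116, 11, 16, 46], [305, 120, 62, 80, 2380], [97, 124, 34, 62, 846], [203, 131, 25, 31, 407], [73, 166, 22, 9, 40], [131, 176, 117, 137, 4646], [71, 189, 25, 49, 469], [99, 194, 44, 86, 1476], [54, 207, 8, 18, 47], [357, 232, 23, 14, 55], [51, 236, 15, 34, 106], [72, 249, 7, 16, 34], [82, 248, 9, 17, 51], [87, 248, 11, 29, 87], [344, 259, 23, 18, 145], [369, 266, 8, 11, 55], [339, 272, 7, 12, 32], [70, 276, 15, 23, 71], [77, 277, 9, 14, 43], [325, 279, 37, 26, 233], [157, 286, 25, 16, 183], [232, 305, 66, 41, 880], [121, 335, 10, 10, 43], [131, 345, 31, 22, 298]]
```

The hold has lasted over 4 s at a steady 7.8 N on the wrist. The bottom edge of the ring moved 2.9 px in scene (about 10.8 mm) and 2.3 px in side (about 9.8 mm). So the cradle is about 10 mm down, past the 7 mm switch point and short of the 14 mm stop. I hand in.

```bash
python3 -c "
from rig import *
print(finish_job());s=state();print(s['clock'],s['ee_pos'],s['force'])"
```

```text
the job is handed in; nothing more can be done
None
the job is handed in; nothing more can be done
```

I lifted the round flask out of the crate by its neck, seated it in the white mixer's ring and pressed it down. I then held it there for over 4 s and handed in at about 13.6 s on the clock, still gripping; no verdict was reported.

**Last checks:**
- **Grip:** the jaws stood at 23.7 mm on the 24 mm neck, with the tool vertical to within about 0.005 rad.
- **Force:** the wrist reading was steady at about 7.8 N (noise about 0.5 N), well under the 45 N limit.
- **Cradle depth:** the ring moved down about 10.8 mm by the scene camera and 9.8 mm by the side camera. That is past the 7 mm switch point and short of the 14 mm stop. The wrist force gave about the same, 9–11 mm depending on the flask's weight.
- **Centring:** the ball was within about 1–2 mm of the ring's axis in the pictures.

**Disagreed or not checked:**
- Contact came about 8 mm higher than I expected. It fits the 110 mm height being the ring's mid-plane, where I had assumed its top.
- A steady sideways force of about 2.8 N remained.
- I did not measure the bystanders' final positions. The pincers and tape roll looked in place in the close-up before the last 1.5 mm press.

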